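# Shift the slat planer's feed gearbox into the green speed

## Task

Change the feed speed of the bamboo slat planer: with closed fingertips, push the black-knobbed gear lever through its H-gate, out of the left-hand lane, across the middle channel and fully home in the right-hand slot that ends at the green dot. Push only, gently: do not grip or force the knob, and do not put the lever into the yellow speed on the way. Leave the slat bundle, wrench, grease tin and jar where they lie, and finish clear of the machine.

Things in the scene. Friction and masses are not known exactly. Their poses are not given: they have to be found in the camera images.
- planer: bench slat planer, bolted down. Origin on the table under the centre of its green feed gearbox (200 by 180 mm in x and y, top at z = 115 mm). Own x points away from the operator, y to its left, z up; yaw -0.45 to 0.45. On its right, from y = -120 mm: bed, cutter hood and handwheel (x -170 to 290 mm, up to 224 mm high), then belt guard and motor (up to 148 mm high) to y = -446 mm.
- gate_middle (a point): middle of the H-gate, on top of the aluminium gate plate (116 by 100 mm, top at z = 121 mm), axes as planer. Slots, from here: left lane at y = +14.5 mm, right lane at y = -14.5 mm, each 14 mm wide along x and ending at x = +25 (far) and -25 mm (near); one channel along y, 18 mm wide, joins them at x = 0. The tongues between the lanes have round ends and stop the lever.
- feed_knob: black ball knob of the gear lever, 34 mm across, origin at its centre; fixed to the lever. The lever is a steel rod 11 mm thick; its pivot lies at x = y = 0, z = 20 mm of planer, 185 mm below the knob's centre. Upright, the knob's centre is at z = 205 mm; at a slot's end it is 35 mm fore or aft of the middle, in a lane up to 27 mm left or right of it.
- lever_at_gate (a point): point on the lever's axis at the height of the gate plate's top (101 mm above the pivot).
- feed_shift (a joint): fore-aft lean of the lever, rad: 0 in the middle channel, positive leaning to the planer's +x (far slots); hard stops at +0.19 and -0.19, the slots' ends. The lever crosses between the lanes only within about +-0.03. Starts anywhere in the left lane, -0.18 to 0.18. No spring: it stays where it is left. Moving it takes about 4 N at the knob.
- feed_cross (a joint): sideways lean of the lever, rad: +0.145 against the stop in the left-hand lane, -0.145 against the stop in the right-hand lane; in a slot it may rock about 0.015 in from the stop. No spring; moving it takes about 3 N at the knob.
- mark_green: green dot, 18 mm across, 1.5 mm thick, origin at its centre on the gate plate, 40 mm fore or aft of the gate's middle, at the end of one right-hand slot (far or near). This is the wanted speed. With the lever fully home there, the lever's axis at the gate is about 21 mm from the dot's centre.
- mark_yellow: yellow dot, the same, at the end of the other right-hand slot.
- slat_bundle: bundle of bamboo slats, 210 by 50 by 28 mm, lying on the table left of the gearbox; origin under its centre. To be left alone.
- wrench: steel wrench, 160 mm long, lying on the table in front of the gearbox; origin under its centre. To be left alone.
- grease_tin: small round blue tin with aluminium lid, 40 mm across, 28 mm high, standing on top of the gearbox behind the gate plate, at the left; origin under its centre. To be left alone.
- rivet_jar: jar with red lid, 56 mm across, 75 mm high, on the table behind the gearbox; origin under its centre. To be left alone.

How it is judged:
By the outcome, as a careful person would: the job done as asked, in the order asked, and still so for the second after the job is handed in, with the robot touching nothing.
It also fails if it takes over 51 s, if anything falls off the work surface, if the arm or the gripper's body presses on something with over 40 N, if the wrist force passes 120 N, or if a joint passes its speed limit or range.

## Robot

A 6-joint arm with a two-finger parallel gripper is mounted at the origin on the work surface. World frame = base frame: x ahead of the robot, y to its left, z up, the work surface at z = 0. Lengths are in m, angles in rad, forces in N, time in s.
With the tool pointing down it reaches from about 0.25 to 0.8 m from the base axis. Payload 8.5 kg.
Tool frame: the origin (TCP) lies midway between the tips of the shut fingers; the grasp point (between the pads) lies arm.hold_point_z behind it (arm.hold_point_z is the distance from the TCP to the grasp point, in m); z points along the fingers, x is the direction in which the jaws open and shut, and the axes are right-handed (so a half turn about z gives the same grasp; the last joint's range is limited). The gripper opens to 85 mm and grips with 20 to 120 N. Pads are 22 mm wide; open, the fingers measure 114 mm over their backs; the gripper's body (76 mm by 85 mm) begins 54 mm behind the grasp point. The pads swing forward as they close: fully open they stand 13 mm farther back than shut.
Start: joints at [1.138, 0.238, -0.013, 1.319, 0, 1.571], TCP at [0.22, 0.477, 0.231] pointing down, gripper open.
Joint ranges: [-2.66, 2.66], [-1.03, 1.9], [-1.14, 1.46], [-1.82, 2.27], [-1.45, 1.34], [-3.14, 3.14]. Speed limits (rad/s): [2.22, 2.22, 2.79, 3.14, 3.14, 3.14].

## Interface

Orientations are given as a 3x3 rotation matrix whose columns are the frame's x, y, z axes.
In Python, from cell import arm gives the robot as it stands. The module is installed in compiled form; this text tells all that it offers.
- The arm moves only by the tool send_rows, never from a script. Its argument "plan" is one flat list of numbers, 7 for each row, row after row: the turn, a rotation vector about the tool's x, y, z in rad, then the shift along the tool's x, y, z in cm, then the gripper command: -1 is shut, 1 is fully open, values between are in proportion. A call has exactly 8 rows; each row is the pose to reach, as a shift and turn from the pose measured when the call began, along the tool's axes at that moment; what a row does not reach only later rows make up. A row lasts 1/10 s, in which the tool goes at most 50 mm and 8.59 degrees, less where a joint would pass 70% of its speed; a pose out of reach is approached as far as the arm can. A call with a gripper value outside its range is refused whole. The fingers move at their own pace and stop on an object; "force" is the grip in N (left out, the last holds). Time passes only in rows, so rows that repeat a pose let the fingers close, or fill a call up. It gives the time, the measured TCP pose, the force and the opening at its end, in the units of the state.
- arm.read_state(): the state, without advancing time (a new reading comes with each control period).
- arm.grab_frame(name): name is "scene" or "top" or "wrist"; returns (picture, depth): 420x560x3 uint8, red, green, blue; 420x560 float32, m along the optical axis (not along the pixel's ray), 0 where there is no reading.
- arm.camera_params(name): a dict with "fovy" (degrees; the focal length in pixels is half the picture's height over the tangent of half this angle, whatever the lens; pixels are square), "cx", "cy" (the principal point, pixels), "pose" (4x4, takes a point from camera to world coordinates). Camera axes: x right, y up, looking along -z (the intrinsics and any distortion apply to the point x, -y, -z); pixel columns grow to the right and rows downward; lengths in m; the calibration is good to about 2 mm. A picture is of the moment at which its call begins: read the wrist's pose just before it. camera_params takes no time and is no camera call; for the wrist camera it gives the pose at the moment of the call.
- arm.job_done(): hands the job in, once; it reports no verdict.
The state is a dict: "t": time; "joints": joint angles; "qvel": joint speeds; "effort": joint torques, N m; "tcp_pos": TCP position; "eef_rot": TCP orientation; "force": force on the tool from outside, world axes, zero at the start; "ft_torque": the same for the moment, N m; "finger_gap": finger opening in m.
Only numpy, scipy, OpenCV 4.12 (cv2) and the standard library are available. Lean on these libraries where they do the work, as an engineer would, in place of code of your own. Each camera call takes 0.05 s, during which the arm holds its last target.

## Working session

There is one attempt and no reset: what is moved stays moved. The work goes in short steps, Python scripts to look and compute and a tool call to move; the robot and the scene stay as the last step left them, time stands still between calls to the robot, and variables do not carry over. Pictures are saved under pics/ and viewed, and the job is handed in when it is done.

Besides the shell and the picture viewer there is one more tool, called after "Request:" by a JSON object that holds its "name" and its "arguments", one argument or row to a line. send_rows: Moves the arm, as the interface text tells. Its arguments: {"type":"object","properties":{"plan":{"type":"array"},"force":{"type":"number"}},"required":["plan"]}

```bash
ls; mkdir -p pics
cat > h.py <<'E'
import numpy as np, cv2
from cell import arm
def snap(n,f):
    p=arm.camera_params(n); im,d=arm.grab_frame(n)
    cv2.imwrite(f'pics/{f}.png',cv2.cvtColor(im,cv2.COLOR_RGB2BGR)); np.savez(f'pics/{f}.npz',im=im,d=d,pose=p['pose'],k=[p['fovy'],p['cx'],p['cy']])
    return p,im,d
def ray(p,u,v):
    f=210/np.tan(np.radians(p['fovy'])/2)
    T=np.array(p['pose']); c=np.array([(u-p['cx'])/f,-(v-p['cy'])/f,-1.])
    return T[:3,3],T[:3,:3]@c
def onz(p,u,v,z):
    o,r=ray(p,u,v); return o+r*(z-o[2])/r[2]
def dep(p,u,v,d):
    o,r=ray(p,u,v); return o+r*d
def load(f):
    z=np.load(f'pics/{f}.npz'); k=z['k']; return dict(pose=z['pose'],fovy=k[0],cx=k[1],cy=k[2]),z['im'],z['d']
E
python3 - <<'E'
from h import *
for n in('scene','top','wrist'):
    p,im,d=snap(n,n+'0'); print(n,{k:(np.round(v,3).tolist()) for k,v in p.items() if not isinstance(v,str)},p.keys())
s=arm.read_state(); print({k:np.round(v,3).tolist() for k,v in s.items()}, arm.hold_point_z)
E
```

```text
pics
scene {'fovy': 47.372, 'cx': 281.443, 'cy': 210.661, 'pose': [[0.584, -0.691, 0.426, 0.977], [0.812, 0.492, -0.315, -0.1], [0.008, 0.53, 0.848, 0.884], [0.0, 0.0, 0.0, 1.0]]} dict_keys(['fovy', 'cx', 'cy', 'pose'])
top {'fovy': 56.378, 'cx': 286.093, 'cy': 206.958, 'pose': [[-0.007, 0.988, -0.154, 0.49], [-1.0, -0.003, 0.024, 0.186], [0.023, 0.154, 0.988, 0.85], [0.0, 0.0, 0.0, 1.0]]} dict_keys(['fovy', 'cx', 'cy', 'pose'])
wrist {'fovy': 63.187, 'cx': 276.689, 'cy': 209.368, 'pose': [[0.419, -0.87, -0.258, 0.154], [0.908, 0.402, 0.12, 0.506], [-0.001, -0.285, 0.959, 0.373], [0.0, 0.0, 0.0, 1.0]]} dict_keys(['fovy', 'cx', 'cy', 'pose'])
{'t': 0.15, 'joints': [1.138, 0.239, -0.014, 1.319, -0.0, 1.571], 'qvel': [-0.0, -0.002, 0.003, -0.001, 0.001, -0.0], 'effort': [0.001, -53.908, 34.66, 0.015, 0.0, -0.0], 'tcp_pos': [0.22, 0.476, 0.231], 'eef_rot': [[0.419, 0.908, -0.0], [0.908, -0.419, -0.001], [-0.001, 0.0, -1.0]], 'force': [0.505, 0.383, 0.611], 'ft_torque': [-0.038, -0.041, -0.017], 'finger_gap': 0.085} 0.0187
```

View pics/scene0.png

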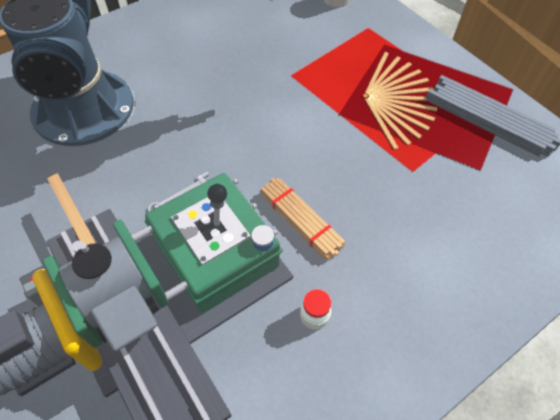

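View pics/top0.png

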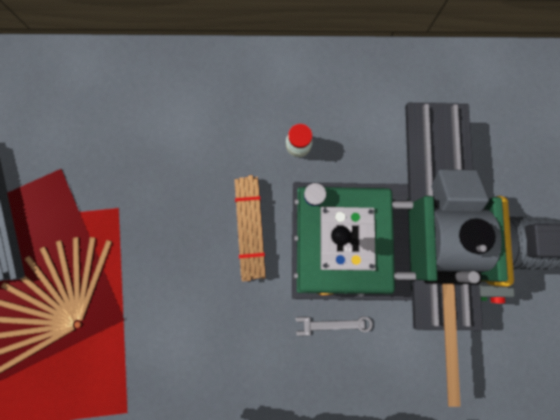

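The top view shows the green dot far right (355,217), yellow near right (356,260) and the knob at about (341,236). The scene view agrees. Next I'll measure them.

Run:
```python
from h import *
for n in('top','scene'):
    p,im,d=load(n+'0'); hsv=cv2.cvtColor(im,cv2.COLOR_RGB2HSV)
    box={'top':(315,375,200,275),'scene':(165,255,175,270)}[n]
    win=np.zeros(im.shape[:2],bool); win[box[2]:box[3],box[0]:box[1]]=1
    H,S,V=[hsv[...,i].astype(int) for i in range(3)]
    rs={'green':(H>50)&(H<75)&(S>150)&(V>110),'yellow':(H>20)&(H<35)&(S>150)&(V>120),'blue':(H>105)&(H<125)&(S>130)&(V>80)}
    for k,m in rs.items():
        nn,l,st,c=cv2.connectedComponentsWithStats((m&win).astype(np.uint8))
        for i in range(1,nn):
            if st[i,4]>25: print(n,k,st[i],c[i].round(1),onz(p,*c[i],.1225).round(4))
    m=(d>0)&win
    vv,uu=np.nonzero(m); P=np.array([dep(p,u,v,d[v,u]) for u,v in zip(uu,vv)])
    s=(P[:,2]>.175)
    Q=P[s]; A=np.c_[2*Q,np.ones(len(Q))]; x=np.linalg.lstsq(A,(Q**2).sum(1),rcond=None)[0]
    print(n,'knob n',s.sum(),'c',x[:3].round(4),'r',np.sqrt(x[3]+x[:3]@x[:3]).round(4),'px',uu[s].mean(),vv[s].mean(), onz(p,uu[s].mean(),vv[s].mean(),.2).round(4), Q[:,2].max())
    b=im[box[2]-5:box[3]+5,box[0]-5:box[1]+5]; cv2.imwrite(f'pics/{n}_z.png',cv2.resize(b[...,::-1],None,fx=6,fy=6,interpolation=cv2.INTER_CUBIC))
```

```text
top green [352 214   7   6  28] [355.  216.5] [0.5844 0.0393 0.1225]
top yellow [352 256   8   8  49] [355.7 259.4] [0.5044 0.0408 0.1225]
top blue [337 256   7   7  42] [339.9 259.2] [0.505  0.07   0.1225]
top knob n 330 c [0.5436 0.08   0.2044] r 0.0162 px 341.06969696969696 234.6727272727273 [0.5439 0.0793 0.2   ] 0.22341278740444348
scene green [211 243   7   6  34] [214.  245.5] [0.5844 0.0408 0.1225]
scene yellow [189 211   8   7  42] [192.3 214. ] [0.5045 0.0425 0.1225]
scene blue [203 204   7   6  37] [205.9 206.4] [0.5047 0.0718 0.1225]
scene knob n 382 c [0.5417 0.0826 0.2002] r 0.021 px 216.69633507853402 195.3455497382199 [0.5441 0.0809 0.2   ] 0.2240968311528796
```

View pics/top_z.png

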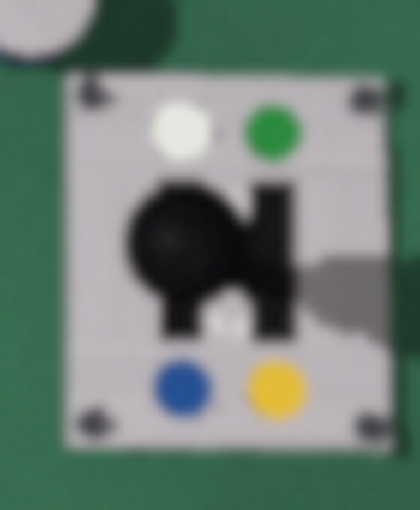

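View pics/scene_z.png

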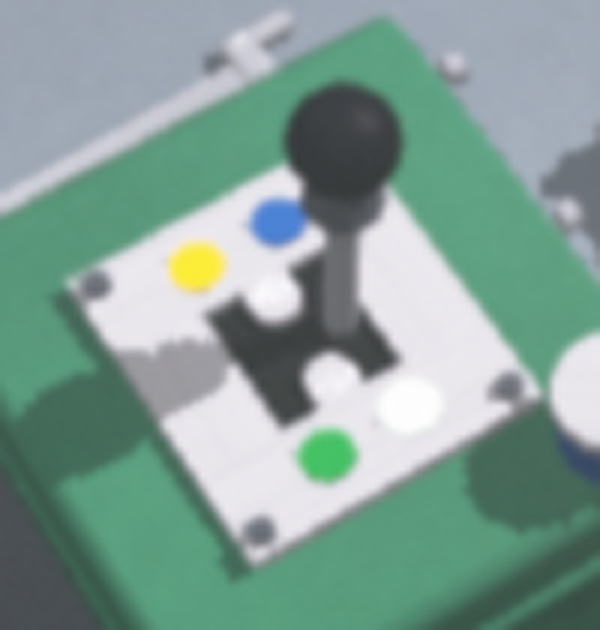

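Request:
{"name": "send_rows", "arguments": {
  "plan": [0, 0, 0.14, -1.5, 3.9, -0.5, -1, 0, 0, 0.28, -3.1, 7.8, -1, -1, 0, 0, 0.42, -4.6, 11.7, -1.5, -1, 0, 0, 0.57, -6.1, 15.6, -2, -1, 0, 0, 0.72, -7.6, 19.5, -2, -1, 0, 0, 0.86, -9.2, 23.4, -2, -1, 0, 0, 1.01, -10.7, 27.4, -2, -1, 0, 0, 1.157, -12.2, 31.3, -2, -1],
  "force": 20
}}

```text
t: 0.95
tcp_pos: [0.454, 0.2328, 0.2509]
eef_rot: [[1.0, -0.025, -0.001], [-0.025, -1.0, -0.001], [-0.001, 0.001, -1.0]]
force: [0.8, 1.1, 0.2]
finger_gap: 0.0001
```

Run:
```python
from h import *
s=arm.read_state(); print({k:np.round(v,3).tolist() for k,v in s.items()})
snap('wrist','w1')
```

```text
{'t': 0.95, 'joints': [0.474, 0.208, -0.004, 1.36, -0.001, 2.07], 'qvel': [-0.796, 0.19, 0.242, 0.05, 0.001, 0.667], 'effort': [5.326, -54.81, 33.023, 0.339, -0.098, -1.139], 'tcp_pos': [0.454, 0.233, 0.251], 'eef_rot': [[1.0, -0.025, -0.001], [-0.025, -1.0, -0.001], [-0.001, 0.001, -1.0]], 'force': [0.784, 1.126, 0.23], 'ft_torque': [0.003, -0.075, -0.066], 'finger_gap': 0.0}
```

View pics/w1.png

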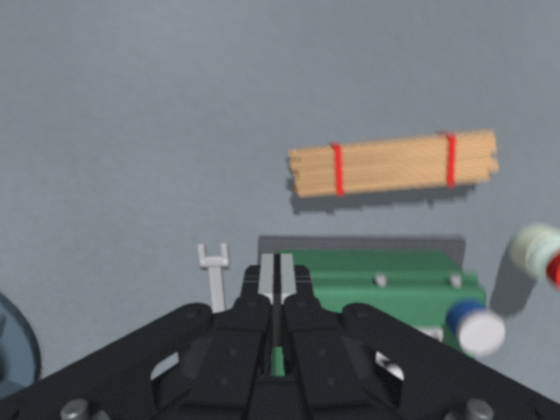

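Request:
{"name": "send_rows", "arguments": {
  "plan": [0, 0, 0, 3.0, 3.0, 0, -1, 0, 0, 0, 5.5, 5.5, 0, -1, 0, 0, 0, 7.5, 7.8, 0, -1, 0, 0, 0, 9.2, 9.6, 0, -1, 0, 0, 0, 9.2, 9.6, 1.5, -1, 0, 0, 0, 9.2, 9.6, 3.5, -1, 0, 0, 0, 9.2, 9.6, 5.2, -1, 0, 0, 0, 9.2, 9.6, 5.2, -1]
}}

```text
t: 1.8
tcp_pos: [0.5446, 0.1294, 0.1967]
eef_rot: [[0.999, -0.037, -0.003], [-0.037, -0.999, -0.004], [-0.003, 0.004, -1.0]]
force: [-0.8, -0.5, -0.1]
finger_gap: 0.0002
```

Run:
```python
from h import *
for n in('scene','top','wrist'): snap(n,n+'2')
s=arm.read_state(); print({k:np.round(v,4).tolist() for k,v in s.items() if k in('t','tcp_pos','eef_rot','force','joints')})
a=cv2.imread('pics/scene2.png')[140:290,130:330];b=cv2.imread('pics/top2.png')[170:320,250:450]
cv2.imwrite('pics/c2.png',np.hstack([cv2.resize(x,(400,300),interpolation=3) for x in(a,b)]))
```

```text
{'t': 1.95, 'joints': [0.2354, 0.3115, 0.0078, 1.266, -0.0033, 1.843], 'tcp_pos': [0.5462, 0.13, 0.1997], 'eef_rot': [[0.9993, -0.0368, 0.0018], [-0.0368, -0.9993, -0.0029], [0.002, 0.0029, -1.0]], 'force': [-0.3505, 0.0645, 0.8652]}
```

View pics/c2.png

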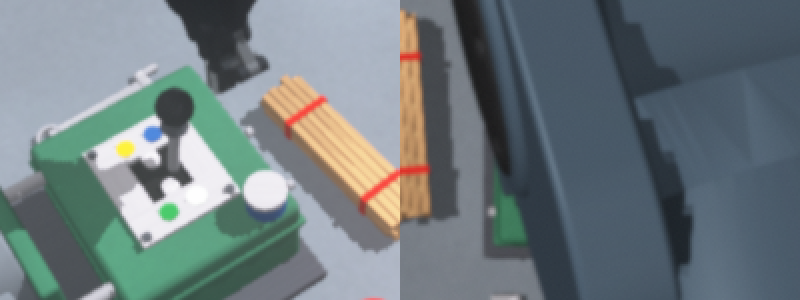

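View pics/wrist2.png

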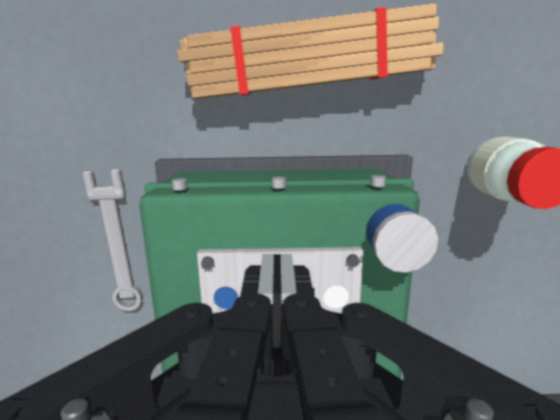

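Request:
{"name": "send_rows", "arguments": {
  "plan": [0, 0, 0, 0, 0.5, 0, -1, 0, 0, 0, 0, 1.0, 0, -1, 0, 0, 0, 0, 1.4, 0, -1, 0, 0, 0, 0, 1.8, 0, -1, 0, 0, 0, 0, 2.2, 0, -1, 0, 0, 0, 0, 2.6, 0, -1, 0, 0, 0, 0, 3.0, 0, -1, 0, 0, 0, 0.1, 3.4, 0, -1]
}}

```text
t: 2.75
tcp_pos: [0.5459, 0.0959, 0.2]
eef_rot: [[0.999, -0.037, 0.002], [-0.037, -0.999, -0.003], [0.002, 0.002, -1.0]]
force: [-0.7, 3.1, 1.4]
finger_gap: 0.0
```

```bash
cat > st.py <<'E'
from h import *
import sys
f=sys.argv[1]
p,im,d=snap('scene',f)
s=arm.read_state(); print({k:np.round(v,4).tolist() for k,v in s.items() if k in('t','tcp_pos','eef_rot','force')})
cv2.imwrite(f'pics/{f}c.png',cv2.resize(cv2.imread(f'pics/{f}.png')[150:280,130:303],(692,520),interpolation=3))
E
python3 st.py s3
```

```text
{'t': 2.8, 'tcp_pos': [0.5461, 0.0953, 0.2], 'eef_rot': [[0.9993, -0.0369, 0.0021], [-0.0369, -0.9993, -0.003], [0.0022, 0.0029, -1.0]], 'force': [-0.6055, 2.6316, 2.6749]}
```

View pics/s3c.png

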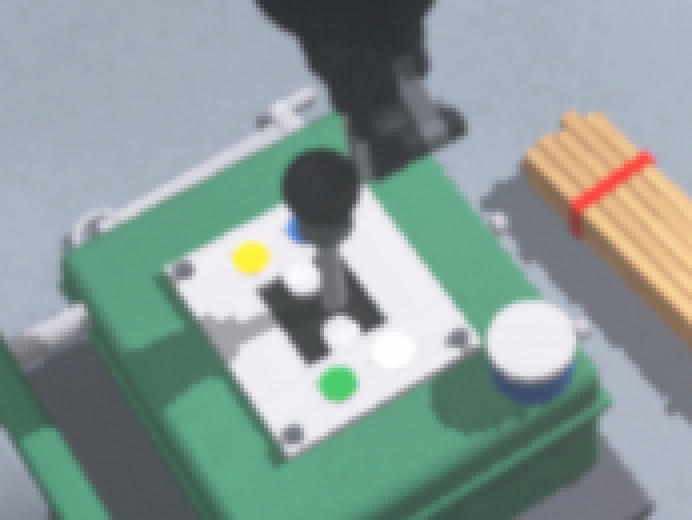

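Contact made at 3 N and the knob is moving right. Continuing.

Request:
{"name": "send_rows", "arguments": {
  "plan": [0, 0, 0, 0, 0.4, 0, -1, 0, 0, 0, 0, 0.8, 0, -1, 0, 0, 0, 0, 1.2, 0, -1, 0, 0, 0, 0.1, 1.6, 0, -1, 0, 0, 0, 0.1, 2.0, 0, -1, 0, 0, 0, 0.1, 2.4, 0, -1, 0, 0, 0, 0.1, 2.8, 0, -1, 0, 0, 0, 0.1, 3.2, 0, -1]
}}

```text
t: 3.6
tcp_pos: [0.5458, 0.0629, 0.2]
eef_rot: [[0.999, -0.037, 0.002], [-0.037, -0.999, -0.003], [0.002, 0.003, -1.0]]
force: [0.1, 3.0, 2.0]
finger_gap: 0.0004
```

```bash
python3 st.py s4
```

```text
{'t': 3.65, 'tcp_pos': [0.5458, 0.0624, 0.2], 'eef_rot': [[0.9993, -0.0372, 0.0018], [-0.0372, -0.9993, -0.0034], [0.0019, 0.0034, -1.0]], 'force': [0.0187, 2.0043, 1.0127]}
```

View pics/s4c.png

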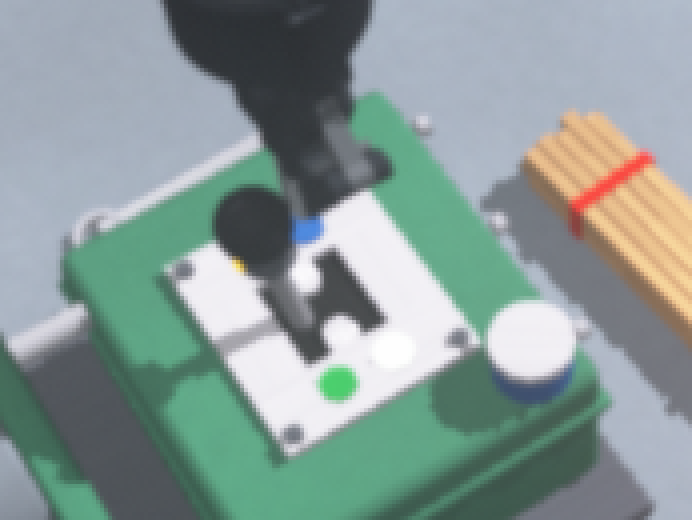

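Request:
{"name": "send_rows", "arguments": {
  "plan": [0, 0, 0, 0, 0.15, 0, -1, 0, 0, 0, 0, 0.3, 0, -1, 0, 0, 0, 0, 0.4, 0, -1, 0, 0, 0, 0, 0.5, 0, -1, 0, 0, 0, 0, 0.55, 0, -1, 0, 0, 0, 0, 0.6, 0, -1, 0, 0, 0, 0, 0.6, 0, -1, 0, 0, 0, 0, 0.6, 0, -1]
}}

```text
t: 4.45
tcp_pos: [0.5455, 0.0565, 0.1999]
eef_rot: [[0.999, -0.037, 0.002], [-0.037, -0.999, -0.003], [0.002, 0.003, -1.0]]
force: [-0.1, 2.2, -0.5]
finger_gap: 0.0006
```

```bash
python3 st.py s5
```

```text
{'t': 4.5, 'tcp_pos': [0.5455, 0.0565, 0.1999], 'eef_rot': [[0.9993, -0.0372, 0.0016], [-0.0372, -0.9993, -0.0035], [0.0017, 0.0034, -1.0]], 'force': [-0.9706, 3.5583, -1.3486]}
```

View pics/s5c.png

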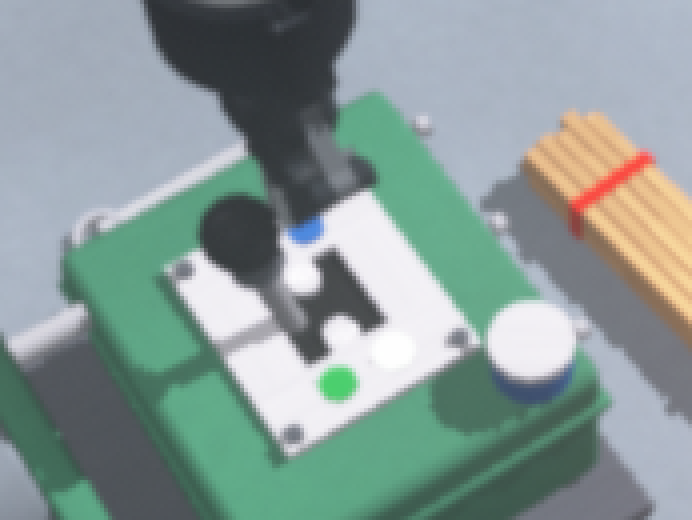

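Request:
{"name": "send_rows", "arguments": {
  "plan": [0, 0, 0, 0, 0.05, 0, -1, 0, 0, 0, 0, 0.1, 0, -1, 0, 0, 0, 0, 0.15, 0, -1, 0, 0, 0, 0, 0.2, 0, -1, 0, 0, 0, 0, 0.2, 0, -1, 0, 0, 0, 0, 0.2, 0, -1, 0, 0, 0, 0, 0.2, 0, -1, 0, 0, 0, 0, 0.2, 0, -1]
}}

```text
t: 5.3
tcp_pos: [0.5454, 0.0547, 0.1998]
eef_rot: [[0.999, -0.037, 0.001], [-0.037, -0.999, -0.003], [0.002, 0.003, -1.0]]
force: [-0.4, 5.3, -1.0]
finger_gap: 0.0001
```

Request:
{"name": "send_rows", "arguments": {
  "plan": [0, 0, 0, 0, -1.5, 0, -1, 0, 0, 0, 0, -2.5, 0, -1, 0, 0, 0, -1.5, -2.5, 0, -1, 0, 0, 0, -3.5, -2.5, 0, -1, 0, 0, 0, -5.2, -2.5, 0, -1, 0, 0, 0, -6.2, -2.5, 0, -1, 0, 0, 0, -6.2, -2.5, 0, -1, 0, 0, 0, -6.2, -2.5, 0, -1]
}}

```text
t: 6.1
tcp_pos: [0.485, 0.0822, 0.2]
eef_rot: [[0.999, -0.037, 0.003], [-0.037, -0.999, -0.003], [0.003, 0.003, -1.0]]
force: [-0.9, 1.3, -0.1]
finger_gap: 0.0001
```

```bash
python3 st.py s6
python3 - <<'E'
from h import *
p,im,d=load('s6')
s=[]
for v in range(185,225):
  for u in range(175,205):
    if d[v,u]>0 and im[v,u].max()<70:
      P=dep(p,u,v,d[v,u])
      if P[2]>.18: s.append(P)
Q=np.array(s); print(len(Q),Q.min(0).round(3),Q.max(0).round(3))
A=np.c_[2*Q,np.ones(len(Q))]; x=np.linalg.lstsq(A,(Q**2).sum(1),rcond=None)[0]
print(x[:3],np.sqrt(x[3]+x[:3]@x[:3]))
E
```

```text
{'t': 6.15, 'tcp_pos': [0.4852, 0.0821, 0.1999], 'eef_rot': [[0.9993, -0.0369, 0.0024], [-0.0369, -0.9993, -0.003], [0.0025, 0.0029, -1.0]], 'force': [-0.4286, 0.0682, 0.8536]}
141 [0.536 0.012 0.199] [0.56  0.035 0.222]
[0.54406295 0.02678342 0.20699388] 0.01495187393880662
```

View pics/s6c.png

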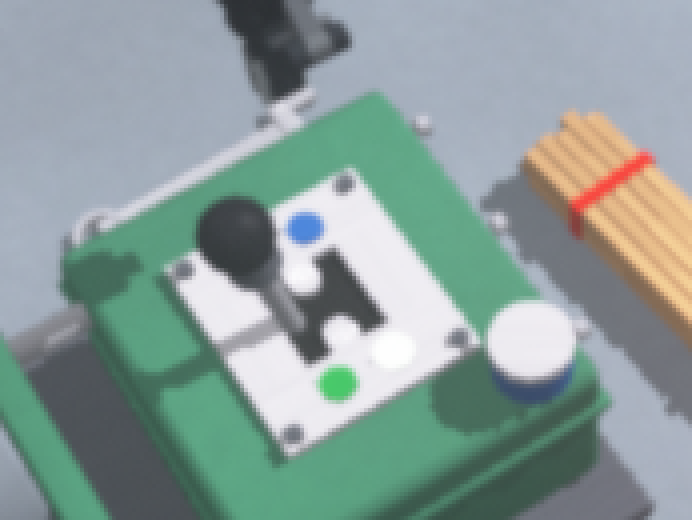

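Request:
{"name": "send_rows", "arguments": {
  "plan": [0, 0, 0, 0, 1.5, 0, -1, 0, 0, 0, 0, 3.5, 0, -1, 0, 0, 0, 0, 5.0, 0, -1, 0, 0, 0, 0, 5.5, 0, -1, 0, 0, 0, 0.5, 5.4, 0, -1, 0, 0, 0, 1.0, 5.4, 0, -1, 0, 0, 0, 1.5, 5.4, 0, -1, 0, 0, 0, 2.0, 5.4, 0, -1]
}}

```text
t: 6.95
tcp_pos: [0.5038, 0.0279, 0.2]
eef_rot: [[0.999, -0.036, 0.002], [-0.036, -0.999, -0.003], [0.003, 0.003, -1.0]]
force: [-0.2, 0.3, -0.1]
finger_gap: 0.0001
```

```bash
python3 st.py s7
```

```text
{'t': 7.0, 'tcp_pos': [0.5045, 0.0279, 0.1999], 'eef_rot': [[0.9993, -0.0362, 0.0029], [-0.0361, -0.9993, -0.003], [0.003, 0.0029, -1.0]], 'force': [0.4839, -0.0966, 0.5392]}
```

View pics/s7c.png

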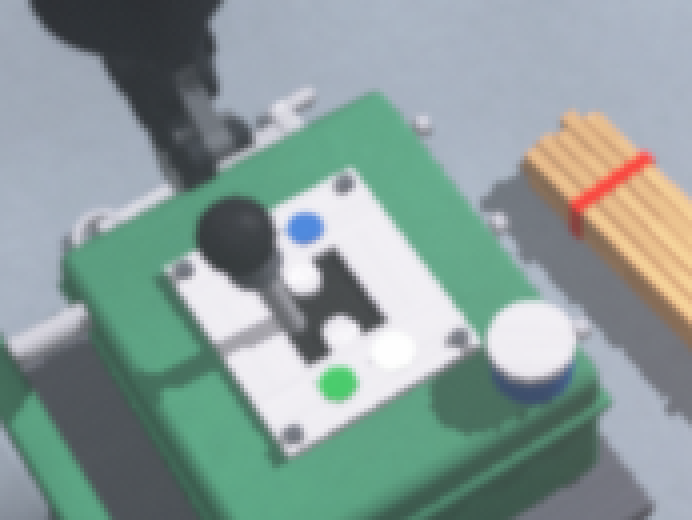

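Request:
{"name": "send_rows", "arguments": {
  "plan": [0, 0, 0, 0.4, 0, 0, -1, 0, 0, 0, 0.8, 0, 0, -1, 0, 0, 0, 1.2, 0, 0, -1, 0, 0, 0, 1.6, 0, 0, -1, 0, 0, 0, 2.0, 0, 0, -1, 0, 0, 0, 2.4, 0, 0, -1, 0, 0, 0, 2.8, 0, 0, -1, 0, 0, 0, 3.2, 0, 0, -1]
}}

```text
t: 7.8
tcp_pos: [0.5365, 0.027, 0.2004]
eef_rot: [[0.999, -0.036, 0.003], [-0.036, -0.999, -0.002], [0.003, 0.002, -1.0]]
force: [-4.1, 2.0, 4.4]
finger_gap: -0.0002
```

```bash
python3 st.py s8
```

```text
{'t': 7.85, 'tcp_pos': [0.5371, 0.0269, 0.2004], 'eef_rot': [[0.9993, -0.036, 0.0033], [-0.036, -0.9993, -0.0025], [0.0034, 0.0023, -1.0]], 'force': [-2.8561, 1.5467, 4.2815]}
```

View pics/s8c.png

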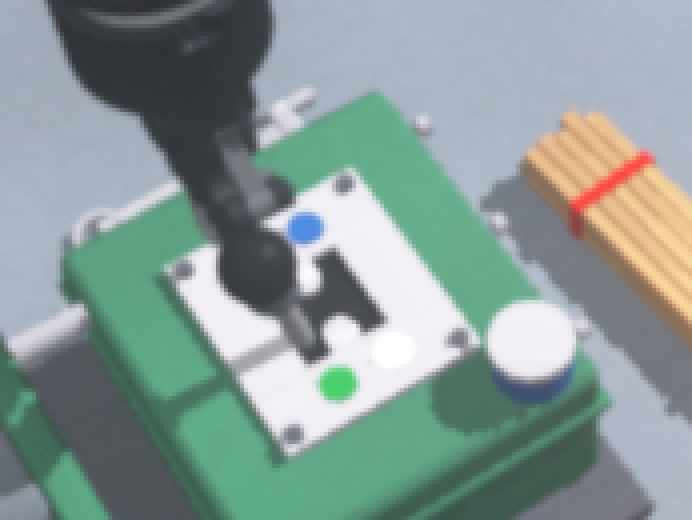

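Request:
{"name": "send_rows", "arguments": {
  "plan": [0, 0, 0, 0.3, 0, 0, -1, 0, 0, 0, 0.6, 0, 0, -1, 0, 0, 0, 0.9, 0, 0, -1, 0, 0, 0, 1.1, 0, 0, -1, 0, 0, 0, 1.2, 0, 0, -1, 0, 0, 0, 1.2, 0, 0, -1, 0, 0, 0, 1.2, 0, 0, -1, 0, 0, 0, 1.2, 0, 0, -1]
}}

```text
t: 8.65
tcp_pos: [0.5489, 0.0264, 0.2003]
eef_rot: [[0.999, -0.036, 0.003], [-0.036, -0.999, -0.003], [0.003, 0.003, -1.0]]
force: [-3.1, 1.3, -1.5]
finger_gap: -0.0003
```

```bash
python3 st.py s9
```

```text
{'t': 8.7, 'tcp_pos': [0.549, 0.0263, 0.2003], 'eef_rot': [[0.9993, -0.0361, 0.003], [-0.0361, -0.9993, -0.0028], [0.0031, 0.0026, -1.0]], 'force': [-2.8407, 1.4131, -1.0362]}
```

View pics/s9c.png

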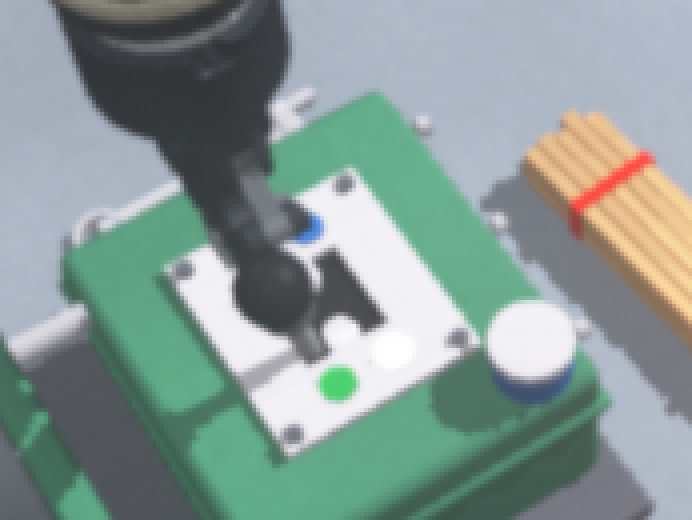

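Request:
{"name": "send_rows", "arguments": {
  "plan": [0, 0, 0, 0.1, 0, 0, -1, 0, 0, 0, 0.2, 0, 0, -1, 0, 0, 0, 0.3, 0, 0, -1, 0, 0, 0, 0.4, 0, 0, -1, 0, 0, 0, 0.5, 0, 0, -1, 0, 0, 0, 0.5, 0, 0, -1, 0, 0, 0, 0.5, 0, 0, -1, 0, 0, 0, 0.5, 0, 0, -1]
}}

```text
t: 9.5
tcp_pos: [0.554, 0.0261, 0.2003]
eef_rot: [[0.999, -0.036, 0.003], [-0.036, -0.999, -0.003], [0.003, 0.003, -1.0]]
force: [-4.2, 0.1, -1.1]
finger_gap: 0.0001
```

```bash
python3 st.py s10
```

```text
{'t': 9.55, 'tcp_pos': [0.554, 0.0261, 0.2003], 'eef_rot': [[0.9993, -0.0362, 0.0031], [-0.0362, -0.9993, -0.0028], [0.0032, 0.0027, -1.0]], 'force': [-2.8397, -0.3877, -0.3307]}
```

View pics/s10c.png

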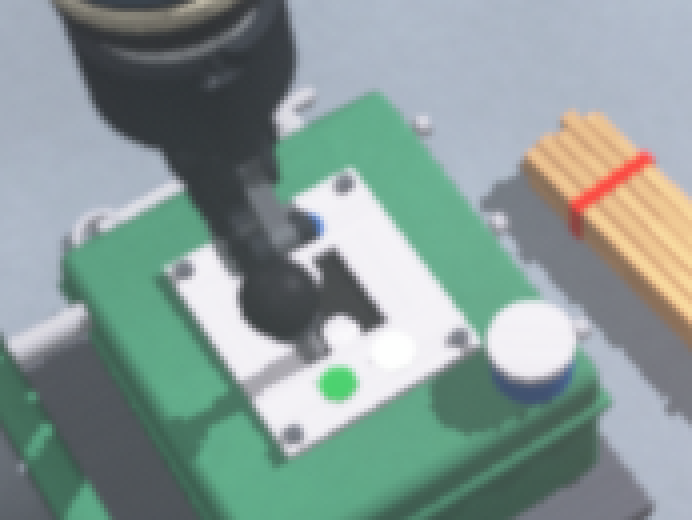

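Request:
{"name": "send_rows", "arguments": {
  "plan": [0, 0, 0, 0.1, 0, 0, -1, 0, 0, 0, 0.2, 0, 0, -1, 0, 0, 0, 0.3, 0, 0, -1, 0, 0, 0, 0.3, 0, 0, -1, 0, 0, 0, 0.4, 0, 0, -1, 0, 0, 0, 0.4, 0, 0, -1, 0, 0, 0, 0.4, 0, 0, -1, 0, 0, 0, 0.4, 0, 0, -1]
}}

```text
t: 10.35
tcp_pos: [0.5579, 0.026, 0.2004]
eef_rot: [[0.999, -0.036, 0.003], [-0.036, -0.999, -0.003], [0.003, 0.003, -1.0]]
force: [-4.6, 0.1, -0.4]
finger_gap: 0.0
```

```bash
python3 st.py s11
```

```text
{'t': 10.4, 'tcp_pos': [0.5579, 0.026, 0.2003], 'eef_rot': [[0.9993, -0.0362, 0.0031], [-0.0361, -0.9993, -0.0028], [0.0032, 0.0027, -1.0]], 'force': [-2.9788, 0.062, -0.8151]}
```

View pics/s11c.png

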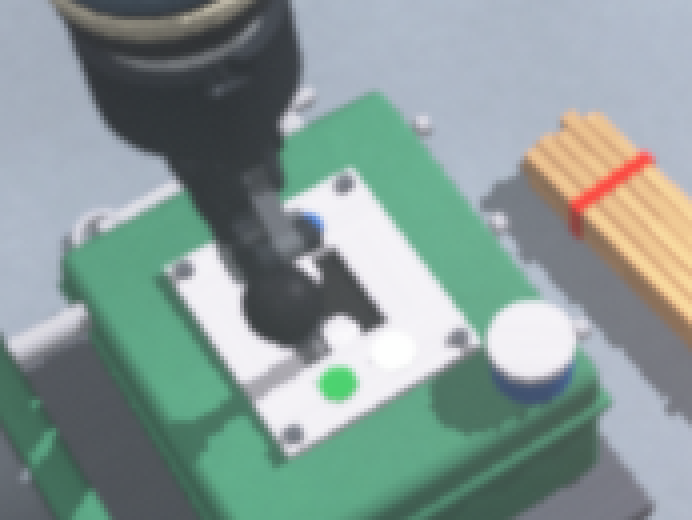

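Run:
```python
from h import *
for f,u,v in(('s6',237,235),('s9',273,290),('s10',278,299),('s11',283,303)):
    p,im,d=load(f); print(f,onz(p,130+u/4,150+v/4,.2),onz(p,130+u/4,150+v/4,.202))
```

```text
s6 [0.54053755 0.02901358 0.2       ] [0.54181549 0.02863496 0.202     ]
s9 [0.57259566 0.02765477 0.2       ] [0.5737798  0.02728012 0.202     ]
s10 [0.57752221 0.0271379  0.2       ] [0.57869194 0.02676477 0.202     ]
s11 [0.58036594 0.02784029 0.2       ] [0.58152735 0.0274651  0.202     ]
```

Request:
{"name": "send_rows", "arguments": {
  "plan": [0, 0, 0, 0.1, 0, 0, -1, 0, 0, 0, 0.2, 0, 0, -1, 0, 0, 0, 0.3, 0, 0, -1, 0, 0, 0, 0.3, 0, 0, -1, 0, 0, 0, 0.3, 0, 0, -1, 0, 0, 0, 0.3, 0, 0, -1, 0, 0, 0, 0.3, 0, 0, -1, 0, 0, 0, 0.3, 0, 0, -1]
}}

```text
t: 11.2
tcp_pos: [0.5602, 0.0259, 0.2001]
eef_rot: [[0.999, -0.036, 0.001], [-0.036, -0.999, -0.003], [0.002, 0.003, -1.0]]
force: [-7.7, 0.9, -0.1]
finger_gap: 0.0001
```

Request:
{"name": "send_rows", "arguments": {
  "plan": [0, 0, 0, 0.1, 0, 0, -1, 0, 0, 0, 0.15, 0, 0, -1, 0, 0, 0, 0.2, 0, 0, -1, 0, 0, 0, 0.2, 0, 0, -1, 0, 0, 0, 0.2, 0, 0, -1, 0, 0, 0, 0.2, 0, 0, -1, 0, 0, 0, 0.2, 0, 0, -1, 0, 0, 0, 0.2, 0, 0, -1]
}}

```text
t: 12.0
tcp_pos: [0.5612, 0.0259, 0.1999]
eef_rot: [[0.999, -0.036, -0.0], [-0.036, -0.999, -0.003], [-0.0, 0.003, -1.0]]
force: [-7.7, 1.6, 2.9]
finger_gap: -0.0001
```

Request:
{"name": "send_rows", "arguments": {
  "plan": [0, 0, 0, -1.0, 0, 0, -1, 0, 0, 0, -3.0, 0, 0, -1, 0, 0, 0, -5.5, 0, 0, -1, 0, 0, 0, -8.0, -1, -1, -1, 0, 0, 0, -10.0, -2, -2, -1, 0, 0, 0, -11.0, -4, -3, -1, 0, 0, 0, -11.0, -7, -4, -1, 0, 0, 0, -11.0, -10, -4, -1]
}}

```text
t: 12.8
tcp_pos: [0.4559, 0.1309, 0.2418]
eef_rot: [[0.999, -0.037, 0.005], [-0.037, -0.999, -0.001], [0.005, 0.001, -1.0]]
force: [0.3, -0.0, -0.0]
finger_gap: -0.0002
```

```bash
python3 st.py s12;python3 - <<'E'
from h import *
p,im,d=load('s12')
s=[]
for v in range(195,250):
  for u in range(170,225):
    if d[v,u]>0 and im[v,u].max()<80:
      P=dep(p,u,v,d[v,u])
      if P[2]>.18: s.append(P)
Q=np.array(s); print(len(Q),Q.min(0).round(3),Q.max(0).round(3))
A=np.c_[2*Q,np.ones(len(Q))]; x=np.linalg.lstsq(A,(Q**2).sum(1),rcond=None)[0]
print(x[:3],np.sqrt(x[3]+x[:3]@x[:3]))
snap('top','t12')
cv2.imwrite('pics/t12c.png',cv2.resize(cv2.imread('pics/t12.png')[180:300,270:430],(640,480),interpolation=3))
E
```

```text
{'t': 12.85, 'tcp_pos': [0.4562, 0.1343, 0.241], 'eef_rot': [[0.9994, -0.0354, 0.0043], [-0.0354, -0.9994, 0.0005], [0.0043, -0.0007, -1.0]], 'force': [0.0062, 2.9539, 0.4539]}
263 [0.572 0.012 0.194] [0.597 0.043 0.22 ]
[0.58135289 0.02692156 0.20316418] 0.015376930019008804
```

View pics/s12c.png

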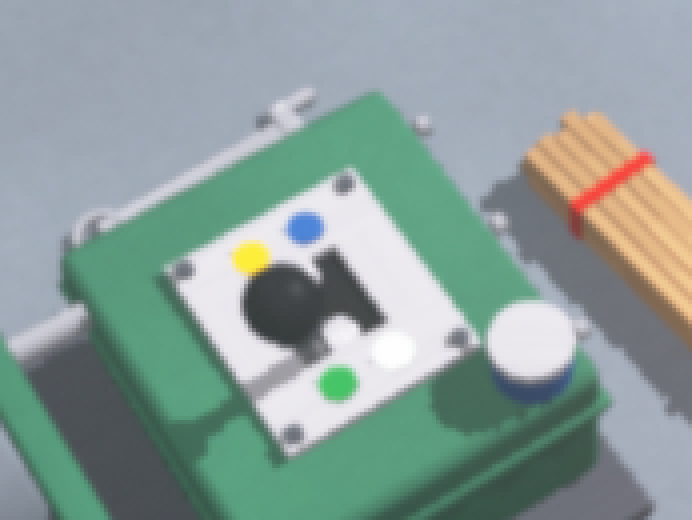

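View pics/t12c.png

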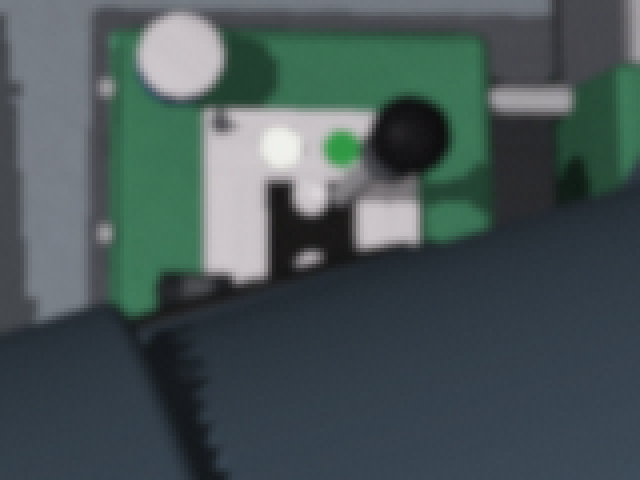

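Run:
```python
from h import *
p,im,d=load('t12')
s=[]
for v in range(195,232):
  for u in range(355,395):
    if d[v,u]>0 and im[v,u].max()<80:
      P=dep(p,u,v,d[v,u])
      if .18<P[2]<.23: s.append(np.r_[P,u,v])
Q=np.array(s); print(len(Q),Q.min(0).round(3),Q.max(0).round(3))
u,v=(Q[:,3].min()+Q[:,3].max())/2,(Q[:,4].min()+Q[:,4].max())/2
print(onz(p,u,v,.2),onz(p,Q[:,3].mean(),Q[:,4].mean(),.2))
Q=Q[:,:3];A=np.c_[2*Q,np.ones(len(Q))]; x=np.linalg.lstsq(A,(Q**2).sum(1),rcond=None)[0]
print(x[:3],np.sqrt(x[3]+x[:3]@x[:3]))
p,im,d=load('s12')
hsv=cv2.cvtColor(im,cv2.COLOR_RGB2HSV)
```

```text
330 [5.63e-01 1.10e-02 1.80e-01 3.62e+02 2.04e+02] [5.95e-01 4.20e-02 2.19e-01 3.82e+02 2.24e+02]
[0.57844163 0.02604397 0.2       ] [0.57899727 0.0259186  0.2       ]
[0.5801897  0.02482317 0.19665556] 0.019099496128915053
```

Request:
{"name": "send_rows", "arguments": {
  "plan": [0, 0, 0, 0.4, 3, 0, -1, 0, 0, 0, 0.4, 6, 0, -1, 0, 0, 0, 0.4, 9, 0, -1, 0, 0, 0, 0.4, 10.8, 0, -1, 0, 0, 0, 0.4, 10.8, 2, -1, 0, 0, 0, 0.4, 10.8, 4, -1, 0, 0, 0, 2.5, 10.8, 4, -1, 0, 0, 0, 5.0, 10.8, 4, -1]
}}

```text
t: 13.7
tcp_pos: [0.5024, 0.0222, 0.2007]
eef_rot: [[0.999, -0.034, 0.004], [-0.034, -0.999, -0.001], [0.004, 0.001, -1.0]]
force: [0.3, 0.5, 0.3]
finger_gap: 0.0002
```

```bash
python3 st.py s13
```

```text
{'t': 13.75, 'tcp_pos': [0.5069, 0.0222, 0.2007], 'eef_rot': [[0.9994, -0.034, 0.0075], [-0.034, -0.9994, -0.0014], [0.0075, 0.0011, -1.0]], 'force': [3.0081, -0.0731, 0.0744]}
```

Request:
{"name": "send_rows", "arguments": {
  "plan": [0, 0, 0, 1.5, -0.5, 0, -1, 0, 0, 0, 3.2, -0.5, 0, -1, 0, 0, 0, 4.2, -0.5, 0, -1, 0, 0, 0, 4.8, -0.5, 0, -1, 0, 0, 0, 5.2, -0.5, 0, -1, 0, 0, 0, 5.5, -0.5, 0, -1, 0, 0, 0, 5.7, -0.5, 0, -1, 0, 0, 0, 5.7, -0.5, 0, -1]
}}

```text
t: 14.55
tcp_pos: [0.5616, 0.0251, 0.2005]
eef_rot: [[0.999, -0.034, 0.003], [-0.034, -0.999, -0.001], [0.003, 0.001, -1.0]]
force: [-8.1, 0.5, -0.1]
finger_gap: 0.0001
```

```bash
python3 st.py s14
```

```text
{'t': 14.6, 'tcp_pos': [0.5615, 0.0251, 0.2006], 'eef_rot': [[0.9994, -0.0339, 0.0031], [-0.0339, -0.9994, -0.0015], [0.0031, 0.0013, -1.0]], 'force': [-8.2792, -0.5693, 0.1721]}
```

The lever is against the hard stop: 8 N, against about 3–4 N while it moved, with the TCP held 2 mm short of its target. Retreating.

Request:
{"name": "send_rows", "arguments": {
  "plan": [0, 0, 0, -1.0, 0, 0, -1, 0, 0, 0, -3.0, 0, 0, -1, 0, 0, 0, -5.5, 0, 0, -1, 0, 0, 0, -8.0, 0, -2, -1, 0, 0, 0, -10.0, -2, -4, -1, 0, 0, 0, -11.5, -5, -5, -1, 0, 0, 0, -12.5, -9, -6, -1, 0, 0, 0, -13.0, -13, -6, -1]
}}

```text
t: 15.4
tcp_pos: [0.4352, 0.1606, 0.262]
eef_rot: [[0.999, -0.035, 0.007], [-0.035, -0.999, -0.0], [0.007, -0.0, -1.0]]
force: [1.0, -0.8, -0.5]
finger_gap: 0.0
```

Request:
{"name": "send_rows", "arguments": {
  "plan": [0, 0, 0, -2, -4, 0, -1, 0, 0, 0, -4, -8, 0, -1, 0, 0, 0, -6, -11, 0, -1, 0, 0, 0, -7, -13, 0, -1, 0, 0, 0, -8, -14, 0, -1, 0, 0, 0, -8, -14, 0, -1, 0, 0, 0, -8, -14, 0, -1, 0, 0, 0, -8, -14, 0, -1]
}}

```text
t: 16.2
tcp_pos: [0.3604, 0.3027, 0.2617]
eef_rot: [[0.999, -0.036, 0.008], [-0.036, -0.999, 0.0], [0.008, -0.0, -1.0]]
force: [1.0, 0.0, 0.5]
finger_gap: -0.0001
```

```bash
python3 st.py s15;python3 - <<'E'
from h import *
p,im,d=snap('top','t15')
s=[]
for v in range(195,232):
  for u in range(355,395):
    if d[v,u]>0 and im[v,u].max()<80:
      P=dep(p,u,v,d[v,u])
      if .18<P[2]<.23: s.append(np.r_[P,u,v])
Q=np.array(s); print(len(Q),onz(p,Q[:,3].mean(),Q[:,4].mean(),.2))
E
```

```text
{'t': 16.25, 'tcp_pos': [0.3605, 0.3027, 0.2616], 'eef_rot': [[0.9993, -0.0359, 0.0075], [-0.0359, -0.9994, 0.0001], [0.0075, -0.0004, -1.0]], 'force': [-0.3116, -0.0001, 0.4641]}
337 [0.57908616 0.02581159 0.2       ]
```

View pics/t15.png

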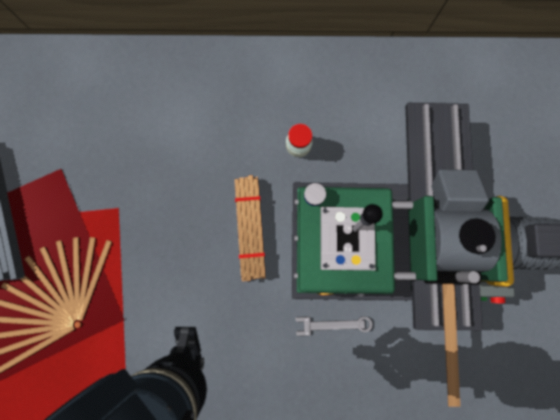

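View pics/s15.png

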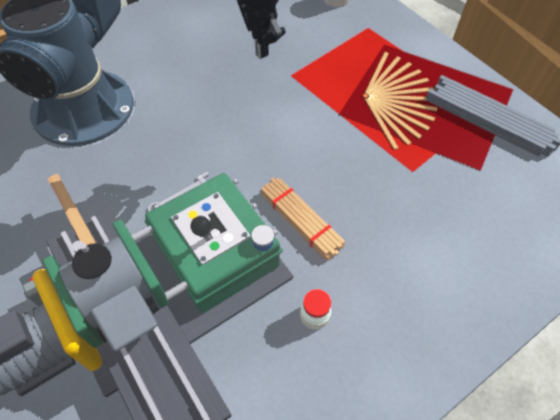

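The lever is home in the far right slot by the green dot, with the knob at (372,214) in the top view. The bundle, wrench, tin and jar lie at their original pixels, and the arm is clear.

```bash
python3 -c "
from cell import arm
print(arm.job_done())"
```

```text
the job is handed in; nothing more can be done
None
```

The feed lever is now in the far right slot, at the green dot. With shut fingers I pushed the knob right across the middle channel to the right-hand stop, then away from the operator to the end stop. It was never gripped, and it stayed clear of the yellow slot.

- **End stop:** a second gentle push against it read about 8 N, against 3–4 N while the lever was moving. The tool stopped about 2 mm short of its target.
- **Knob position:** the top camera puts the knob about 35 mm beyond the gate's middle, as expected for fully home. The scene camera gave about 37 mm, so the two views differ by roughly 2 mm, which is within the calibration error. I did not separately measure the 21 mm from the lever to the green dot.
- **Sideways:** the knob sits 28–30 mm right of the middle by the cameras, against the 27 mm expected at the stop.
- **Other items:** the slat bundle, wrench, tin and jar are unmoved in the images.
- **Finish:** the arm is clear of the machine, and the job was handed in at about 16 s of the 51 s allowed.

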